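Dock the glue bottle and tin and close the sliding keeper

ROBOT

A 7-joint arm with a two-finger parallel gripper is mounted at the origin on the work surface. World frame = base frame: x ahead of the robot, y to its left, z up, the work surface at z = 0. Lengths are in m, angles in rad, forces in N, time in s.
With the tool pointing down it reaches from about 0.425 to 0.925 m from the base axis. Payload 6.8 kg.
Tool frame: the origin (TCP) lies at the very end of the fingers, on their centre line; the grasp point (between the pads) lies 19 mm behind it (grip_point_offset is the distance from the TCP to the grasp point, in m); z points along the fingers, y is the line along which they close (so a half turn about z gives the same grasp; the last joint's range is limited). The gripper opens to 85 mm and grips with 20 to 120 N. Pads are 22 mm wide; open, the fingers measure 114 mm over their backs; the gripper's body (76 mm by 85 mm) begins 54 mm behind the grasp point. The pads swing forward as they close: fully open they stand 13 mm farther back than shut.
Start: joints at [1.05, 0.477, 0.022, 1.555, -0.011, 1.109, -0.083], TCP at [0.271, -0.618, 0.231] pointing down, gripper open.
Joint ranges: [-2.96, 2.96], [-0.34, 2.1], [-1.41, 1.46], [0.24, 2.44], [-1.37, 4.51], [0.17, 1.92], [-2.96, 2.96]. Speed limits (rad/s): [2.39, 2.39, 3.14, 3.14, 3.14, 3.14, 3.14].

INTERFACE

Orientations are given as a unit quaternion [w, x, y, z].
In Python, from station import * gives the robot as it stands.
- The arm moves only by the tool carry_out, never from a script. Its argument "rows" is text: rows parted by semicolons, each of 4 numbers parted by spaces: the shift along the world's x, y, z in mm, then the turn about the world's z in degrees. In form: dx dy dz yaw; .... A call has 1 to 10 rows; each row shifts and turns the commanded pose from where the row before left it; what a row does not reach is not made up. A row lasts 1/8 s, in which the tool goes at most 62.5 mm and 10.7 degrees, less where a joint would pass 70% of its speed; a pose out of reach is approached as far as the arm can. A call is refused whole if a number of a shift passes 62.5 or a number of a turn 10.7, either way. A call with a gripper value outside its range is refused whole. "claw" is the finger opening in mm, from 0 to 85.4, set as the call begins (left out, the last holds). The fingers move at their own pace and stop on an object; "force" is the grip in N (left out, the last holds). Time passes only in rows, so rows that do not move let the fingers close. It gives the time, the measured TCP pose, the force, the opening and the grip force at its end, in the units of the state.
- get_obs(): the state, without advancing time (a new reading comes with each control period).
- read_camera(name): name is "side" or "top"; returns a dict with "img" (480x640x3 uint8, blue, green, red), "fov_y" (degrees; the focal length in pixels is half the picture's height over the tangent of half this angle, whatever the lens; pixels are square), "cx", "cy" (the principal point, pixels), "world_to_cam" (4x4, takes a point from world to camera coordinates). Camera axes: x right, y up, looking along -z (the intrinsics and any distortion apply to the point x, -y, -z); pixel columns grow to the right and rows downward; lengths in m; the calibration is good to about 2 mm. A picture is of the moment at which its call begins. There is no depth.
- hand_in(): hands the job in; it is judged then, once.
Trained networks look in the newest picture that a camera, given by its name, has taken for a name from the list of things; names that differ only in an ending like _2 or _b are one class to them, and where a whole thing is asked for, a point or a joint stands for the part that bears it (a point fixed in the world has none). Each returns a list of dicts, best first, with "confidence" (0 to 1); they miss things now and then, are a little off and sometimes report something else, mostly with a low value. They report only what shows in the picture. A call takes as long as a camera call. They do not tell look-alikes from the thing itself.
- recognise(camera, thing): "centre" ([column, row] in pixels, amid what is visible of it).
- outline_of(camera, thing): "pixels" (480x640 bool, what is visible of it) and "centre" ([column, row] in pixels, amid what is visible of it).
- place_of(camera, thing): "centre" ([column, row] in pixels: a listed point, or the origin of a listed thing).
The state is a dict: "t": time; "q": joint angles; "joint_vel": joint speeds; "joint_torque": joint torques, N m; "eef_pos": TCP position; "tool_rot": TCP orientation; "contact_force": force on the tool from outside, world axes, zero at the start; "torque": the same for the moment, N m; "gripper_width": opening from 0.0 (shut) to 1.0 (fully open); "grasp_force": force on a finger pad.
Only numpy, scipy, OpenCV 4.12 (cv2) and the standard library are available. Lean on these libraries where they do the work, as an engineer would, in place of code of your own. Each camera call takes 0.05 s, during which the arm holds its last target. There are 200 camera calls.

TASK

Put the green glue bottle and the blue-banded tin away in the bottle dock: first slide the red-gripped keeper fully open, away from the plywood end wall; then stand the bottle and the tin upright, in either order, in the bay between the keeper and the end wall. With both let go, slide the keeper back towards the end wall until it closes up against them and holds the row snug, with practically no slack. Set the two down rather than dropping them, never tip them over, and leave the water bottle, the amber jar, the steel cup and the tape roll where they are.

Things in the scene. Friction and masses are not known exactly. Their poses are not given: they have to be found in the camera images.
- dock: Fixed grey dock, yaw varies. Plate x -95..45, y -100..110, 10 mm high; origin on the bench on the bay's centre line; y runs along bay and track to the plywood end wall (inner face y = 100, 77 wide, top at z 60), -x side faces the robot. Bay floor z 10, 67 wide (|x| < 33.5) between rails 5 thick, tops at z 22. Aluminium track along y at x = -70. All mm, own frame.
- bay (a point): Point on the bay floor at the middle of the end wall's inner face: dock frame (0, 100, 10) mm; axes as the dock's. Things in the bay stand at negative y from it.
- keeper (a joint): Position of the sliding keeper, m: 0 fully open, up to 0.12 towards the end wall (dock +y). Its orange plate (58 mm wide, 10 thick, 14 to 55 mm above the bench) crosses the bay; clear length from plate to end wall = 165 mm minus this value. Stays where left; about 2 N moves it.
- keeper_grip (a point): Top centre of the keeper's red upright grip: 16 mm (dock x) by 22 mm (dock y), 56 mm tall, top 90 mm above the bench, on a dark carriage (30 by 34 mm, top 34 mm above the bench) at dock x = -70 mm, outside the bay, level along y with the middle of the plate. Moves with the keeper.
- glue: Green plastic glue bottle with paper label and yellow cap, loose, standing. 48 mm diameter up to 68 mm height, then tapering to a 20 mm neck, 24 mm cap, 110 mm tall, about 0.18 kg. Origin at the centre of its underside, z up.
- tin: Aluminium tin with a blue band, loose, standing, 58 mm diameter up to 73 mm height, narrowing slightly to its 50 mm lid, 85 mm tall, about 0.28 kg. Origin at the centre of its underside, z up.
- water: Bystander: clear water bottle with white label and cap, 60 mm diameter, 190 mm tall, narrow neck above 145 mm. Origin at the centre of its underside.
- rivets: Bystander: amber glass jar with brass-coloured lid, 60 mm diameter, 70 mm tall. Origin at the centre of its underside.
- cup: Bystander: empty steel cup standing just behind the bay, 64 mm diameter at the rim, 90 mm tall. Origin at the centre of its underside.
- tape: Bystander: brown tape roll lying flat, 80 mm outer and 56 mm inner diameter, 24 mm high. Origin at the centre of its underside.
There are look-alikes about, which are no part of the job. What is shaped like the tin but turquoise is not meant.

How it is judged:
On the way, in this order (a step that is already met when the one before it is completed fails the run):
1. the keeper is slid fully open (within 20 mm of its open end) (value of joint keeper below 0.02 m), for 0.2 s.
2. bottle and tin both stand upright on the bay floor between keeper and end wall, let go, with the keeper still open (x of glue in the frame of bay between -0.02 and 0.02 m and y of glue in the frame of bay between -0.15 and -0.015 m and z of glue in the frame of bay between -0.005 and 0.005 m and angle between each of glue, tin's own z axis and vertical below 0.08 rad and contact force between the fingers and glue below 0.1 N and x of tin in the frame of bay between -0.02 and 0.02 m and y of tin in the frame of bay between -0.15 and -0.015 m and z of tin in the frame of bay between -0.005 and 0.005 m and contact force between the fingers and tin below 0.1 N and value of joint keeper below 0.049 m), for 0.2 s.
At the end, for the whole second after the job is handed in: Bottle and tin stand upright (within 0.08 rad), let go and at rest on the bay floor, within 20 mm of its centre line, between end wall and keeper, and the keeper is 51 to 68 mm along its track: at most 8 mm of slack in the row (diameters add to 106 mm) (x of glue in the frame of bay between -0.02 and 0.02 m and y of glue in the frame of bay between -0.115 and -0.015 m and z of glue in the frame of bay between -0.005 and 0.005 m and angle between each of glue, tin's own z axis and vertical below 0.08 rad and contact force between the fingers and glue below 0.1 N and x of tin in the frame of bay between -0.02 and 0.02 m and y of tin in the frame of bay between -0.115 and -0.015 m and z of tin in the frame of bay between -0.005 and 0.005 m and contact force between the fingers and tin below 0.1 N and linear speed of each of glue, tin below 0.02 m/s and value of joint keeper between 0.051 and 0.068 m); the robot touches nothing.
It fails at once if the glue bottle or the tin is tipped over (more than 0.6 rad) (angle between any of glue, tin's own z axis and vertical above 0.6 rad).
It fails at once if the glue bottle or the tin falls freely with its underside more than 35 mm above the bench (25 mm above the bay floor) ((contact force between glue and anything else below 0.02 N and height (world z) of glue above 0.035 m) or (contact force between tin and anything else below 0.02 N and height (world z) of tin above 0.035 m)).
It fails at once if the water bottle, the amber jar, the steel cup or the tape roll is shifted more than 20 mm or tipped (distance of any of water, rivets, cup, tape from where it was at the start of the episode above 0.02 m or angle between any of water, rivets, cup's own z axis and vertical above 0.3 rad).
It also fails if it takes over 72 s, if anything falls off the work surface, if the arm or the gripper's body presses on something with over 40 N, if the wrist force passes 120 N, or if a joint passes its speed limit or range.

## Working session

There is one attempt and no reset: what is moved stays moved. The work goes in short steps, Python scripts to look and compute and a tool call to move; the robot and the scene stay as the last step left them, time stands still between calls to the robot, and variables do not carry over. Pictures are saved under pics/ and viewed, at most 10 in all, crops included, and the job is handed in when it is done.

Besides the shell and the picture viewer there is one more tool, called after "Emit:" by a JSON object that holds its "fn" and its "kwargs", one argument or row to a line. carry_out: Moves the arm, as the interface text tells. Its arguments: {"type":"object","properties":{"rows":{"type":"string"},"claw":{"type":"number"},"force":{"type":"number"}},"required":["rows"]}

```bash
mkdir -p pics; ls
cat > h.py <<'E'
from station import *
import numpy as np, cv2
def ray(c,px):
    f=c["img"].shape[0]/2/np.tan(np.radians(c["fov_y"])/2)
    M=np.array(c["world_to_cam"]);R=M[:3,:3];o=-R.T@M[:3,3]
    d=R.T@np.array([(px[0]-c["cx"])/f,-(px[1]-c["cy"])/f,-1.]);return o,d
def at_z(c,px,z):
    o,d=ray(c,px);return o+d*(z-o[2])/d[2]
def proj(c,p):
    f=c["img"].shape[0]/2/np.tan(np.radians(c["fov_y"])/2)
    M=np.array(c["world_to_cam"]);q=M[:3,:3]@np.array(p)+M[:3,3]
    return np.array([c["cx"]+f*q[0]/-q[2],c["cy"]-f*q[1]/-q[2]])
E
python3 - <<'E'
from h import *
for n in("side","top"):
    c=read_camera(n);cv2.imwrite(f"pics/{n}0.png",c["img"])
    print(n,{k:(np.round(v,3).tolist() if k=="world_to_cam" else v) for k,v in c.items() if k!="img"})
    for t,z in(("glue",0),("tin",0),("bay",.01),("keeper_grip",.09),("dock",0),("water",0),("rivets",0),("cup",0),("tape",0)):
        for r in place_of(n,t)[:4]: print(t,round(r["confidence"],2),np.round(r["centre"],1),np.round(at_z(c,r["centre"],z),3)[:2])
E
```

```text
pics
side {'fov_y': 44.082977479630664, 'cx': 316.85898205692524, 'cy': 236.6126045528627, 'world_to_cam': [[-0.992, -0.126, 0.008, 0.592], [0.086, -0.626, 0.775, -0.106], [-0.093, 0.77, 0.632, -1.148], [0.0, 0.0, 0.0, 1.0]]}
glue 0.7 [341.2 200.6] [ 0.569 -0.225]
tin 0.93 [286.6 184. ] [ 0.705 -0.275]
tin 0.56 [333.1 228. ] [ 0.576 -0.12 ]
tin 0.49 [313.  379.9] [0.567 0.287]
keeper_grip 0.68 [372.2 308.4] [0.48  0.198]
dock 0.88 [325.9 339.4] [0.556 0.197]
water 0.7 [388.  244.3] [ 0.456 -0.081]
tape 0.87 [266.7 257.9] [ 0.701 -0.004]
top {'fov_y': 43.33365983427861, 'cx': 319.4137450931877, 'cy': 243.71940632893214, 'world_to_cam': [[-0.007, -1.0, -0.017, 0.048], [0.988, -0.009, 0.155, -0.6], [-0.155, -0.016, 0.988, -1.016], [0.0, 0.0, 0.0, 1.0]]}
glue 0.63 [466. 260.] [ 0.575 -0.224]
tin 0.84 [402.9 259.2] [ 0.577 -0.109]
tin 0.84 [489.5 188.2] [ 0.709 -0.273]
tin 0.71 [424.4 206.2] [ 0.676 -0.151]
bay 0.75 [182.6 266.8] [0.566 0.292]
keeper_grip 0.77 [230.7 309.8] [0.484 0.19 ]
dock 0.93 [235.5 275.7] [0.55  0.197]
dock 0.71 [183.7 267.4] [0.566 0.293]
water 0.76 [392.3 326. ] [ 0.457 -0.087]
water 0.27 [218.  207.4] [0.678 0.232]
rivets 0.69 [460.1 329.6] [ 0.449 -0.208]
tape 0.9 [344.5 188.2] [ 0.712 -0.004]
tape 0.56 [403.  260.3] [ 0.575 -0.109]
```

View pics/top0.png

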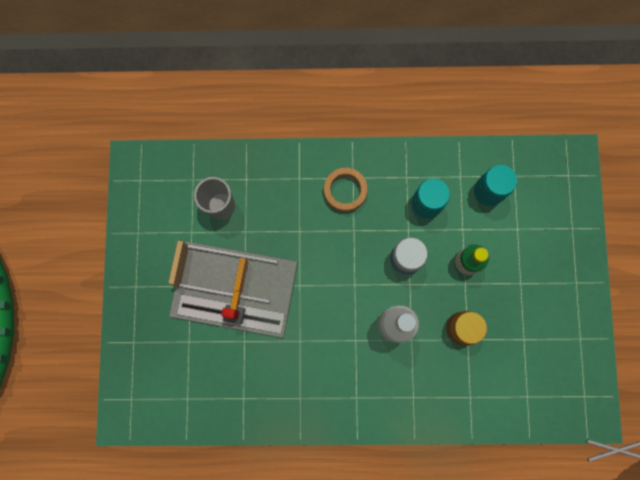

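View pics/side0.png

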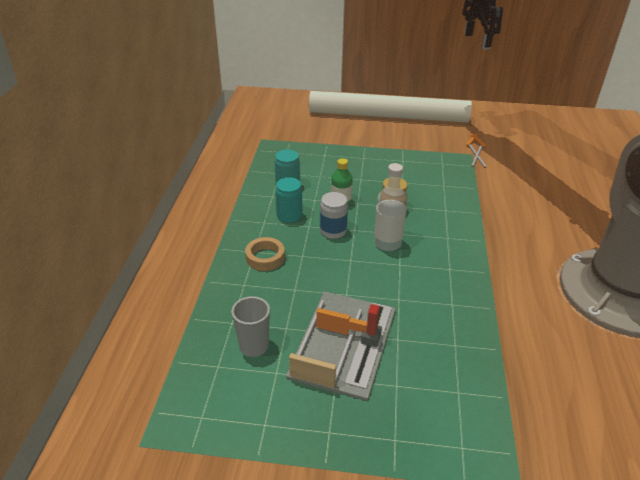

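Top view: the keeper grip is at (231,312), the end wall at (178,262) and the cup at (214,200). Candidates for the tin are the silver-lidded one at top (410,256) / side (334,215) with a blue band, and turquoise ones at top (431,198) and (497,184). I choose the silver one. The glue is at top (474,260). Next I refine the positions and check the choice in a crop.

Run:
```python
from h import *
from scipy.optimize import least_squares
C={n:read_camera(n) for n in("top","side")}
s=C["side"]["img"][130:260,240:430];t=C["top"]["img"][225:350,150:310]
cv2.imwrite("pics/crop.png",np.vstack([cv2.resize(s,(600,300),interpolation=2)[:, :],cv2.resize(t,(600,300),interpolation=2)]) if 0 else np.hstack([cv2.resize(s,(400,274),interpolation=2),cv2.resize(t,(400,274),interpolation=2)]))
# silhouette fit of cylinders: hull of projected rings vs. outline bbox
prof={"glue":[(0,24),(68,24),(86,10),(98,12),(110,12)],"tin":[(0,29),(73,29),(85,25)],"water":[(0,30),(145,30),(190,13)],"rivets":[(0,30),(70,30)],"cup":[(0,26),(90,32)],"tape":[(0,40),(24,40)]}
a=np.linspace(0,2*np.pi,40)
def box(c,th,x,y):
    P=np.array([proj(c,(x+r*np.cos(b)/1e3,y+r*np.sin(b)/1e3,z/1e3)) for z,r in prof[th] for b in a])
    return np.r_[P.min(0),P.max(0)]
guess={"glue":(.573,-.225),"tin":(.577,-.114),"water":(.457,-.085),"rivets":(.449,-.208),"cup":(.678,.232)}
for th,g in guess.items():
    obs={}
    for n in C:
        best=None
        for r in outline_of(n,th):
            m=r["pixels"];ys,xs=np.nonzero(m)
            if len(xs)<20: continue
            b=np.r_[xs.min(),ys.min(),xs.max()+1,ys.max()+1]-0.0
            d=np.abs(b-box(C[n],th,*g)).max()
            if best is None or d<best[0]: best=(d,b)
        if best and best[0]<25: obs[n]=best[1]
    f=lambda p:np.concatenate([obs[n]-box(C[n],th,*p) for n in obs])
    if obs:
        r=least_squares(f,g,loss="soft_l1"); print(th,list(obs),np.round(r.x,4),np.round(r.fun if 0 else f(r.x),1))
# dock: white-grey corner pixels read from picture + networks
obsd=[("top",(170.5,319.5),(-95,110,10)),("top",(284,335.5),(-95,-100,10)),("top",(297.5,262),(45,-100,10))]
for n in C:
    for r in place_of(n,"bay")[:1]: obsd.append((n,r["centre"],(0,100,10)))
def w(p,q): c_,s_=np.cos(p[2]),np.sin(p[2]);return (p[0]+(c_*q[0]-s_*q[1])/1e3,p[1]+(s_*q[0]+c_*q[1])/1e3,q[2]/1e3)
f=lambda p:np.concatenate([proj(C[n],w(p,q))-px for n,px,q in obsd])
r=least_squares(f,(.549,.193,-.167),loss="soft_l1");print("dock",np.round(r.x,4),np.degrees(r.x[2]),np.round(f(r.x),1))
for n in C:
    for k in place_of(n,"keeper_grip")[:1]:
        g=at_z(C[n],k["centre"],.09); c_,s_=np.cos(r.x[2]),np.sin(r.x[2]);d=g[:2]-r.x[:2];print("grip",n,g,"dock",c_*d[0]+s_*d[1],-s_*d[0]+c_*d[1])
o=get_obs();print({k:np.round(o[k],3).tolist() for k in("t","eef_pos","tool_rot","contact_force","gripper_width")})
```

```text
glue ['top', 'side'] [ 0.5712 -0.2247] [ 0.5 -0.3 -0.6 -0.1  0.3  2.   0.2 -3.6]
tin ['top', 'side'] [ 0.5763 -0.1129] [ 1.8  0.4 -0.4 -0.6 -0.5  0.7  0.5  0.4]
water ['top', 'side'] [ 0.4579 -0.087 ] [ 2.2 -0.1 -2.3  0.2  1.1  0.4 -1.5 -0.6]
rivets ['top', 'side'] [ 0.4505 -0.2101] [  1.3   0.6  -1.4  -1.4   3.    3.6  -0.6 -23.4]
cup ['top', 'side'] [0.6799 0.2262] [ 0.9  0.2  0.1  0.1  0.2  0.7 -0.6  0.4]
dock [ 0.549   0.1918 -0.1534] -8.786519079397364 [-1.9 -0.6 -0.   0.7 -1.6 -2.9  2.3  0.7  0.4 -1.7]
grip top [0.4846064  0.19437826 0.09      ] dock -0.06403276112249487 -0.007310799543915499
grip side [0.47933072 0.1967246  0.09      ] dock -0.06960494543960671 -0.005797873797588047
{'t': 1.8, 'eef_pos': [0.271, -0.618, 0.231], 'tool_rot': [-0.0, 0.979, 0.205, 0.0], 'contact_force': [-0.363, -0.62, 0.155], 'gripper_width': 0.998}
```

View pics/crop.png

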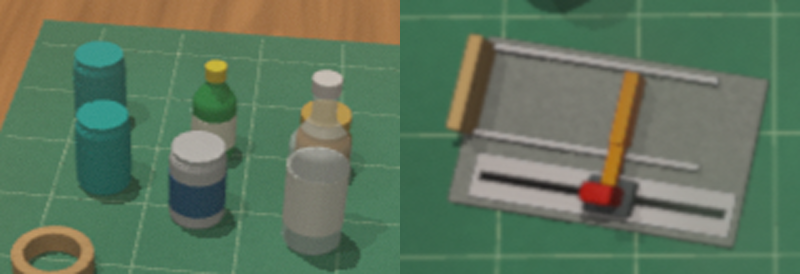

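The crop shows the blue-banded tin (side, about 334,215) standing apart from the two turquoise ones, so the choice holds. The dock's rails slope about 10°, so its yaw is about -9.7°. Moving now.

Emit:
{"fn": "carry_out", "kwargs": {
  "rows": "30 40 0 8;30 45 0 8;30 45 0 8;30 45 0 8;30 45 0 8;30 45 0 8;30 45 0 8.6;25 50 0 0;20 50 0 0;0 55 0 0",
  "claw": 42,
  "force": 30
}}

```text
t: 3.05
eef_pos: [0.5272, -0.1515, 0.2315]
tool_rot: [0.0, 0.765, 0.645, 0.001]
contact_force: [-1.2, -0.1, -0.2]
gripper_width: 0.494
grasp_force: 0.0
```

Emit:
{"fn": "carry_out", "kwargs": {
  "rows": "0 50 0 0;-5 55 0 0;-5 55 0 0;-10 55 0 0;-12 55 -20 0;-10 45 -30 0;-5 32 -30 0;0 0 -20 0;0 0 0 0"
}}

```text
t: 4.18
eef_pos: [0.4778, 0.1934, 0.1301]
tool_rot: [-0.0, 0.764, 0.645, -0.001]
contact_force: [-0.0, 0.2, 0.6]
gripper_width: 0.493
grasp_force: 0.0
```

Run:
```python
from h import *
t=read_camera("top");s=read_camera("side")
o=get_obs();print(o["t"],o["eef_pos"])
a=cv2.resize(t["img"][240:350,150:310],(400,275),interpolation=2)
b=cv2.resize(s["img"][240:400,270:430],(400,400),interpolation=2)
im=np.zeros((400,800,3),np.uint8);im[:275,:400]=a;im[:,400:]=b
cv2.imwrite("pics/g1.png",im)
```

```text
4.275 [0.47929277 0.19339554 0.13188206]
```

View pics/g1.png

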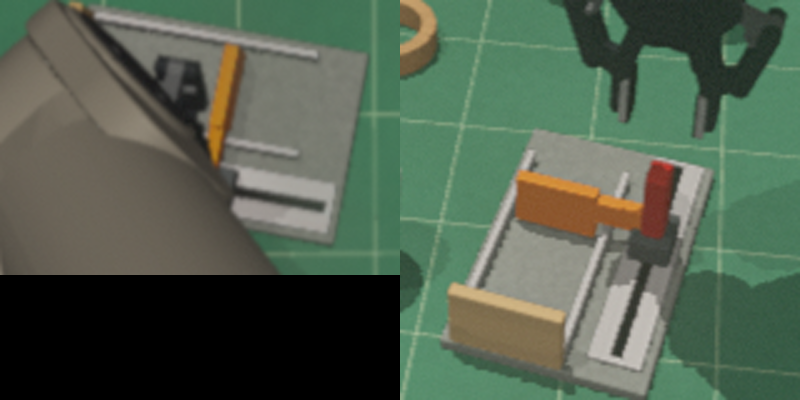

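The side crop shows the open fingers centred above the red grip at crop (660,200). I'll descend and close.

Emit:
{"fn": "carry_out", "kwargs": {
  "rows": "0 2 -30 0;0 0 -30 0;0 0 -9 0;0 0 0 0"
}}

```text
t: 4.78
eef_pos: [0.4793, 0.1955, 0.0629]
tool_rot: [0.0, 0.765, 0.644, 0.0]
contact_force: [0.1, -0.1, 0.2]
gripper_width: 0.491
grasp_force: 0.0
```

Emit:
{"fn": "carry_out", "kwargs": {
  "rows": "0 0 0 0;0 0 0 0;0 0 0 0;0 0 0 0",
  "claw": 5,
  "force": 30
}}

```text
t: 5.28
eef_pos: [0.478, 0.1964, 0.0636]
tool_rot: [-0.0, 0.765, 0.644, -0.0]
contact_force: [-5.9, 0.2, 8.8]
gripper_width: 0.183
grasp_force: 32.0
```

Emit:
{"fn": "carry_out", "kwargs": {
  "rows": "-1 -6 0 0;-2 -12 0 0;-2 -12 0 0;-2 -12 0 0;-2 -10 0 0;-1 -6 0 0;0 0 0 0"
}}

```text
t: 6.15
eef_pos: [0.4669, 0.1381, 0.0635]
tool_rot: [-0.001, 0.765, 0.644, -0.001]
contact_force: [-9.7, 0.6, 12.6]
gripper_width: 0.185
grasp_force: 32.8
```

Emit:
{"fn": "carry_out", "kwargs": {
  "rows": "0 -3 0 0;0 -3 0 0;0 -3 0 0;0 0 0 0"
}}

```text
t: 6.65
eef_pos: [0.4664, 0.135, 0.0636]
tool_rot: [-0.003, 0.763, 0.646, 0.002]
contact_force: [-12.1, 15.4, 6.4]
gripper_width: 0.179
grasp_force: 33.4
```

The keeper is at its end stop, as the force along y shows. Releasing and rising, then off to the tin.

Emit:
{"fn": "carry_out", "kwargs": {
  "rows": "0 5 0 0;0 0 0 0",
  "claw": 42
}}

```text
t: 6.9
eef_pos: [0.4695, 0.1339, 0.063]
tool_rot: [0.0, 0.765, 0.645, 0.001]
contact_force: [-0.4, 0.5, 0.1]
gripper_width: 0.491
grasp_force: 0.0
```

Emit:
{"fn": "carry_out", "kwargs": {
  "rows": "0 0 20 0;0 0 40 0;0 0 50 0;20 -10 50 0;30 -30 10 0;30 -45 0 0;30 -45 0 0;0 -50 0 0;0 -50 0 0;0 -18 0 0",
  "claw": 76
}}

```text
t: 8.15
eef_pos: [0.5782, -0.1194, 0.2322]
tool_rot: [0.001, 0.767, 0.642, -0.001]
contact_force: [-0.3, 0.2, 0.4]
gripper_width: 0.889
grasp_force: 0.0
```

Run:
```python
from h import *
from scipy.optimize import least_squares
o=get_obs();print(o["t"],o["eef_pos"],o["tool_rot"],o["gripper_width"])
t=read_camera("top");s=read_camera("side")
for c,n in((t,"top"),(s,"side")):
    for k in place_of(n,"keeper_grip")[:1]:print(n,at_z(c,k["centre"],.09))
    for k in place_of(n,"bay")[:1]:print(n,"bay",at_z(c,k["centre"],.01))
im=np.hstack([cv2.resize(t["img"][225:350,150:310],(400,312),interpolation=2),cv2.resize(s["img"][140:265,250:410],(400,312),interpolation=2)])
cv2.imwrite("pics/g2.png",im)
```

```text
8.15 [ 0.57818931 -0.11943797  0.23222026] [ 5.94779259e-04  7.66690406e-01  6.42016209e-01 -8.09167819e-04] 0.8889042202931361
top [0.47539055 0.13479554 0.09      ]
top bay [0.56586858 0.29074081 0.01      ]
side [0.46664108 0.13528197 0.09      ]
side bay [0.56462704 0.28403181 0.01      ]
```

View pics/g2.png

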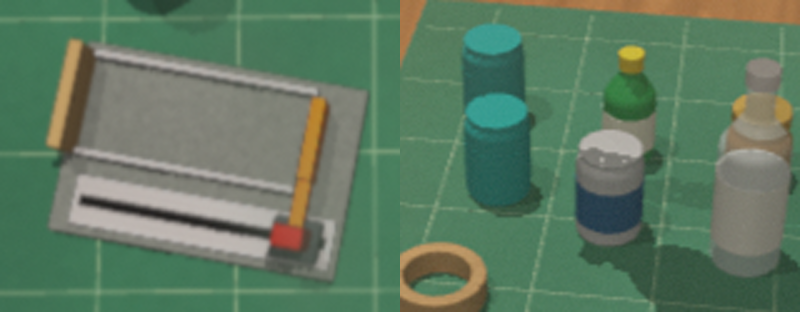

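The keeper sits fully open against its end (grip at crop (287,236)), and the tin is clear. Descending on the tin.

Emit:
{"fn": "carry_out", "kwargs": {
  "rows": "-2 6 -40 0;0 0 -50 0;0 0 -50 0;0 0 -35 0;0 0 -20 0;0 0 -4 0;0 0 0 0"
}}

```text
t: 9.32
eef_pos: [0.5777, -0.1079, 0.0343]
tool_rot: [0.001, 0.764, 0.645, 0.001]
contact_force: [-0.3, 0.7, 0.1]
gripper_width: 0.888
grasp_force: 0.0
```

Emit:
{"fn": "carry_out", "kwargs": {
  "rows": "0 0 0 0;0 0 0 0;0 0 0 0;0 0 0 0",
  "claw": 45,
  "force": 40
}}

```text
t: 9.82
eef_pos: [0.5777, -0.1084, 0.0348]
tool_rot: [0.001, 0.765, 0.644, 0.001]
contact_force: [-1.6, 0.3, 5.9]
gripper_width: 0.664
grasp_force: 43.5
```

Emit:
{"fn": "carry_out", "kwargs": {
  "rows": "0 0 20 0;0 0 30 0;0 20 30 0;-2 50 0 0;-4 55 0 0;-4 55 0 0;-4 55 0 0;-3 55 0 0;-2 50 0 0;0 26 0 0"
}}

```text
t: 11.08
eef_pos: [0.5569, 0.2617, 0.1149]
tool_rot: [-0.001, 0.763, 0.646, 0.001]
contact_force: [0.9, -0.3, -2.4]
gripper_width: 0.665
grasp_force: 43.7
```

Emit:
{"fn": "carry_out", "kwargs": {
  "rows": "0 0 0 0;0 0 -20 0"
}}

```text
t: 11.32
eef_pos: [0.5593, 0.2571, 0.0946]
tool_rot: [0.001, 0.765, 0.644, 0.002]
contact_force: [0.2, -0.1, -1.3]
gripper_width: 0.668
grasp_force: 43.8
```

Run:
```python
from h import *
o=get_obs();print(o["t"],o["eef_pos"],o["grasp_force"],o["gripper_width"])
t=read_camera("top");s=read_camera("side")
im=np.hstack([cv2.resize(t["img"][190:350,150:310],(400,400),interpolation=2),cv2.resize(s["img"][240:400,240:400],(400,400),interpolation=2)])
cv2.imwrite("pics/g3.png",im)
for c,n in((t,"top"),(s,"side")):
    for k in place_of(n,"tin")[:4]:print(n,k["confidence"],k["centre"],at_z(c,k["centre"],.06))
```

```text
11.325 [0.55933394 0.25712733 0.09456405] 43.7560906552244 0.6684916955940747
top 0.71 [194.6, 268.4] [0.55692117 0.2591502  0.06      ]
top 0.63 [488.2, 189.9] [ 0.69088951 -0.25433944  0.06      ]
top 0.57 [424.5, 203.3] [ 0.6680505 -0.1421134  0.06     ]
side 0.87 [293.5, 215.8] [ 0.65551514 -0.07415374  0.06      ]
side 0.74 [321.5, 338.6] [0.55818083 0.24813178 0.06      ]
side 0.46 [286.4, 181.9] [ 0.69078614 -0.19574513  0.06      ]
```

View pics/g3.png

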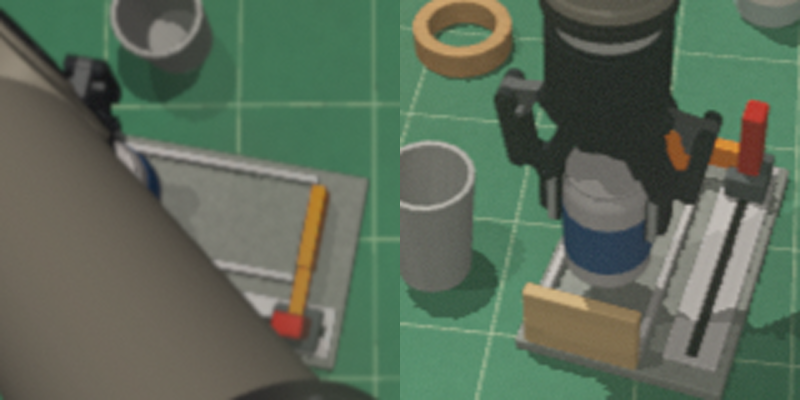

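The tin hangs above the bay, centred between the rails and clear of the end wall (side crop about 608,220). Lowering it.

Emit:
{"fn": "carry_out", "kwargs": {
  "rows": "0 0 -20 0;0 0 -15 0;0 0 -8 0;0 0 -4 0;0 0 0 0"
}}

```text
t: 12.15
eef_pos: [0.5578, 0.2578, 0.0462]
tool_rot: [-0.0, 0.765, 0.645, -0.0]
contact_force: [-0.1, 0.5, -2.3]
gripper_width: 0.662
grasp_force: 43.7
```

Emit:
{"fn": "carry_out", "kwargs": {
  "rows": "0 0 -2 0;0 0 -2 0;0 0 0 0"
}}

```text
t: 12.52
eef_pos: [0.5583, 0.2581, 0.0449]
tool_rot: [0.001, 0.765, 0.644, 0.001]
contact_force: [-5.3, -3.2, 16.2]
gripper_width: 0.663
grasp_force: 45.6
```

Emit:
{"fn": "carry_out", "kwargs": {
  "rows": "0 0 1 0;0 0 0 0;0 0 0 0",
  "claw": 74
}}

```text
t: 12.9
eef_pos: [0.5579, 0.2577, 0.0433]
tool_rot: [0.0, 0.765, 0.644, 0.0]
contact_force: [-0.1, -0.6, 0.4]
gripper_width: 0.867
grasp_force: 0.0
```

Emit:
{"fn": "carry_out", "kwargs": {
  "rows": "0 0 20 0;0 0 40 0;0 0 55 0;0 -40 30 0;0 -55 0 0;2 -55 0 0;3 -55 0 0;3 -55 0 0;3 -60 0 0;2 -60 0 0"
}}

```text
t: 14.15
eef_pos: [0.5711, -0.124, 0.19]
tool_rot: [0.001, 0.764, 0.645, 0.001]
contact_force: [-0.5, 0.6, -0.6]
gripper_width: 0.869
grasp_force: 0.0
```

Emit:
{"fn": "carry_out", "kwargs": {
  "rows": "0 -60 0 0;0 -43 0 0;0 0 -20 0;0 0 0 0"
}}

```text
t: 14.65
eef_pos: [0.5699, -0.2253, 0.1681]
tool_rot: [-0.001, 0.765, 0.644, -0.0]
contact_force: [-0.4, 1.1, 0.5]
gripper_width: 0.867
grasp_force: 0.0
```

Run:
```python
from h import *
t=read_camera("top");s=read_camera("side")
o=get_obs();print(o["t"],o["eef_pos"],o["tool_rot"],o["gripper_width"])
im=np.hstack([cv2.resize(t["img"][190:350,150:310],(400,400),interpolation=2),cv2.resize(s["img"][100:260,260:420],(400,400),interpolation=2)])
cv2.imwrite("pics/g4.png",im)
for c,n in((t,"top"),(s,"side")):
    for k in place_of(n,"tin")[:4]:print(n,k["confidence"],k["centre"],at_z(c,k["centre"],.01))
    for k in place_of(n,"glue")[:4]:print(n,"glue",k["confidence"],k["centre"],at_z(c,k["centre"],.0))
```

```text
14.75 [ 0.57127663 -0.22434078  0.16940128] [1.48207556e-04 7.64174367e-01 6.45009529e-01 4.71072158e-04] 0.8695244557603131
top 0.8 [488.5, 190.9] [ 0.70129527 -0.2682862   0.01      ]
top 0.73 [203.5, 271.7] [0.55659308 0.25403927 0.01      ]
top 0.57 [427.3, 202.7] [ 0.68031899 -0.15535992  0.01      ]
top glue 0.61 [464.8, 261.0] [ 0.57313213 -0.22144566  0.        ]
side 0.88 [321.3, 360.5] [0.55730956 0.252737   0.01      ]
side 0.82 [291.3, 215.0] [ 0.67192377 -0.14138912  0.01      ]
side 0.59 [284.9, 185.4] [ 0.7053573  -0.25387041  0.01      ]
side glue 0.56 [342.0, 203.2] [ 0.56572507 -0.21481845  0.        ]
```

View pics/g4.png

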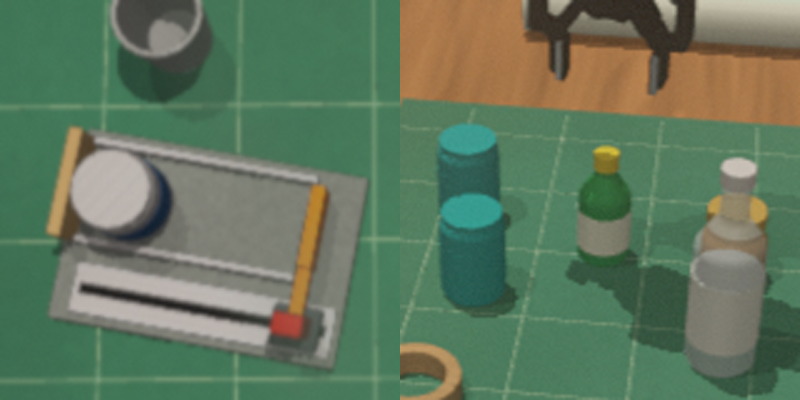

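The tin stands upright in the bay near the end wall at world (0.557, 0.2535). The gripper is over the glue (side crop 605,210). Descending.

Emit:
{"fn": "carry_out", "kwargs": {
  "rows": "0 2 -40 0;0 0 -40 0;0 0 -30 0;0 0 -12 0;0 0 -5 0;0 0 0 0"
}}

```text
t: 15.7
eef_pos: [0.5715, -0.2234, 0.0422]
tool_rot: [0.001, 0.765, 0.644, 0.0]
contact_force: [-0.5, -1.1, 0.1]
gripper_width: 0.863
grasp_force: 0.0
```

Emit:
{"fn": "carry_out", "kwargs": {
  "rows": "0 0 0 0;0 0 0 0;0 0 0 0;0 0 0 0",
  "claw": 36,
  "force": 30
}}

```text
t: 16.2
eef_pos: [0.5713, -0.2235, 0.0426]
tool_rot: [0.001, 0.765, 0.644, 0.0]
contact_force: [-2.1, 0.5, 5.6]
gripper_width: 0.55
grasp_force: 30.2
```

Emit:
{"fn": "carry_out", "kwargs": {
  "rows": "0 0 20 0;0 0 30 0;0 30 30 0;-3 50 0 0;-4 55 0 0;-4 55 0 0;-4 55 0 0;-3 55 0 0;-3 55 0 0;-2 40 0 0"
}}

```text
t: 17.45
eef_pos: [0.5476, 0.1749, 0.1229]
tool_rot: [0.0, 0.764, 0.645, 0.001]
contact_force: [0.5, -0.0, -1.5]
gripper_width: 0.551
grasp_force: 31.5
```

Emit:
{"fn": "carry_out", "kwargs": {
  "rows": "0 19 0 0;0 0 -20 0;0 0 0 0"
}}

```text
t: 17.82
eef_pos: [0.5467, 0.1873, 0.0989]
tool_rot: [-0.0, 0.765, 0.643, -0.003]
contact_force: [0.3, -0.4, -1.8]
gripper_width: 0.551
grasp_force: 31.4
```

Run:
```python
from h import *
o=get_obs();print(o["t"],o["eef_pos"],o["grasp_force"],o["gripper_width"])
s=read_camera("side")
cv2.imwrite("pics/g5.png",cv2.resize(s["img"][230:400,240:410],(500,500),interpolation=2))
```

```text
17.825 [0.54665973 0.18725672 0.09893464] 31.443575893063098 0.5506938747485525
```

View pics/g5.png

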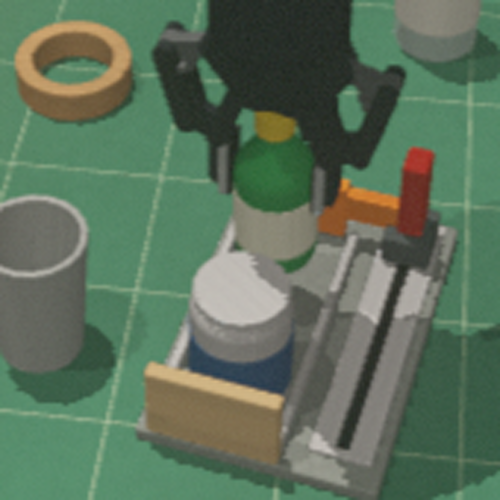

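The glue hangs upright in the bay between the tin and the keeper plate. Lowering it.

Emit:
{"fn": "carry_out", "kwargs": {
  "rows": "0 1 -20 0;0 0 -15 0;0 0 -8 0;0 0 -4 0;0 0 0 0"
}}

```text
t: 18.5
eef_pos: [0.5478, 0.1918, 0.0541]
tool_rot: [-0.0, 0.765, 0.645, -0.0]
contact_force: [-0.3, -0.4, -1.5]
gripper_width: 0.552
grasp_force: 31.5
```

Emit:
{"fn": "carry_out", "kwargs": {
  "rows": "0 0 -2 0;0 0 0 0"
}}

```text
t: 18.75
eef_pos: [0.5482, 0.1919, 0.0527]
tool_rot: [0.0, 0.765, 0.644, 0.0]
contact_force: [1.2, -0.6, -0.9]
gripper_width: 0.552
grasp_force: 31.5
```

Emit:
{"fn": "carry_out", "kwargs": {
  "rows": "0 0 -1.5 0;0 0 0 0;0 0 0 0"
}}

```text
t: 19.12
eef_pos: [0.5482, 0.1923, 0.0525]
tool_rot: [0.0, 0.765, 0.645, 0.001]
contact_force: [-3.4, -0.3, 11.0]
gripper_width: 0.548
grasp_force: 32.5
```

Emit:
{"fn": "carry_out", "kwargs": {
  "rows": "0 0 1 0;0 0 0 0;0 0 0 0",
  "claw": 68
}}

```text
t: 19.5
eef_pos: [0.5478, 0.1916, 0.0517]
tool_rot: [-0.0, 0.765, 0.644, -0.0]
contact_force: [0.2, 0.4, -0.5]
gripper_width: 0.795
grasp_force: 0.0
```

Emit:
{"fn": "carry_out", "kwargs": {
  "rows": "0 0 15 0;0 0 30 0;0 0 40 0;0 0 30 0;-20 -10 0 0;-30 -22 0 0;-30 -23 0 0;-1 -1 0 0;0 0 0 0"
}}

```text
t: 20.62
eef_pos: [0.4677, 0.1361, 0.1678]
tool_rot: [0.0, 0.765, 0.644, 0.001]
contact_force: [-0.8, 0.2, -0.1]
gripper_width: 0.8
grasp_force: 0.0
```

Run:
```python
from h import *
o=get_obs();print(o["t"],o["eef_pos"],o["grasp_force"],o["gripper_width"])
s=read_camera("side")
cv2.imwrite("pics/g6.png",cv2.resize(s["img"][230:400,240:410],(500,500),interpolation=2))
for n in("side",):
    for k in place_of(n,"glue")[:2]:print(n,"glue",k["confidence"],at_z(s,k["centre"],.01))
    for k in place_of(n,"tin")[:3]:print(n,"tin",k["confidence"],at_z(s,k["centre"],.01))
    for k in place_of(n,"keeper_grip")[:1]:print(at_z(s,k["centre"],.09))
```

```text
20.625 [0.4676784  0.13613166 0.1677731 ] 0.0 0.8002137718703244
side glue 0.65 [0.54795912 0.18721614 0.01      ]
side tin 0.81 [ 0.69612621 -0.25599893  0.01      ]
side tin 0.73 [ 0.6751369  -0.12954517  0.01      ]
side tin 0.7 [0.55703758 0.25077087 0.01      ]
[0.46497742 0.13353607 0.09      ]
```

View pics/g6.png

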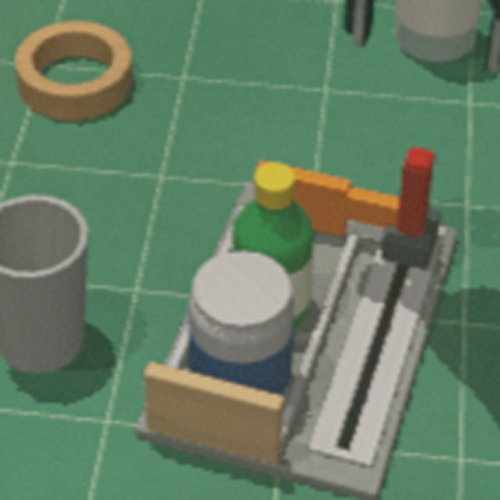

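Both stand upright in the bay and the grip is in place. Gripping the keeper.

Emit:
{"fn": "carry_out", "kwargs": {
  "rows": "0 0 -40 0;0 0 -40 0;0 0 -24 0;0 0 0 0",
  "claw": 42
}}

```text
t: 21.32
eef_pos: [0.4657, 0.1358, 0.0612]
tool_rot: [-0.001, 0.764, 0.645, -0.002]
contact_force: [-0.4, 0.2, 0.7]
gripper_width: 0.491
grasp_force: 0.0
```

Emit:
{"fn": "carry_out", "kwargs": {
  "rows": "0 0 0 0;0 0 0 0;0 0 0 0;0 0 0 0",
  "claw": 5
}}

```text
t: 21.82
eef_pos: [0.4665, 0.1364, 0.0639]
tool_rot: [-0.0, 0.765, 0.644, 0.0]
contact_force: [-4.7, 3.0, 6.4]
gripper_width: 0.181
grasp_force: 31.6
```

Emit:
{"fn": "carry_out", "kwargs": {
  "rows": "0.5 3 0 0;1 5 0 0;1 5 0 0;1 5 0 0;1 5 0 0;1 5 0 0;1 5 0 0;1 5 0 0;0.5 3 0 0;0 0 0 0"
}}

```text
t: 23.08
eef_pos: [0.4743, 0.1772, 0.0639]
tool_rot: [-0.0, 0.765, 0.644, -0.0]
contact_force: [-6.2, 0.3, 7.6]
gripper_width: 0.183
grasp_force: 31.7
```

Emit:
{"fn": "carry_out", "kwargs": {
  "rows": "0.3 2 0 0;0.3 2 0 0;0.3 2 0 0;0.3 2 0 0;0.3 2 0 0;0.3 2 0 0;0 0 0 0"
}}

```text
t: 23.95
eef_pos: [0.4764, 0.1881, 0.0639]
tool_rot: [0.0, 0.765, 0.644, -0.0]
contact_force: [-4.0, -2.4, 7.6]
gripper_width: 0.178
grasp_force: 31.5
```

Emit:
{"fn": "carry_out", "kwargs": {
  "rows": "0.3 2 0 0;0.3 2 0 0;0 0 0 0"
}}

```text
t: 24.32
eef_pos: [0.4771, 0.192, 0.0639]
tool_rot: [0.0, 0.765, 0.644, -0.0]
contact_force: [-4.0, -2.6, 7.6]
gripper_width: 0.185
grasp_force: 31.5
```

Emit:
{"fn": "carry_out", "kwargs": {
  "rows": "0.2 1 0 0;0.2 1 0 0;0 0 0 0"
}}

```text
t: 24.7
eef_pos: [0.4775, 0.1938, 0.0639]
tool_rot: [0.001, 0.765, 0.644, -0.0]
contact_force: [-4.6, -3.0, 9.2]
gripper_width: 0.184
grasp_force: 31.4
```

Emit:
{"fn": "carry_out", "kwargs": {
  "rows": "0.2 1 0 0;0 0 0 0"
}}

```text
t: 24.95
eef_pos: [0.4776, 0.1947, 0.0639]
tool_rot: [0.001, 0.765, 0.644, -0.001]
contact_force: [-5.0, -2.8, 7.8]
gripper_width: 0.184
grasp_force: 31.5
```

Emit:
{"fn": "carry_out", "kwargs": {
  "rows": "0.2 1 0 0;0 0 0 0"
}}

```text
t: 25.2
eef_pos: [0.4776, 0.1948, 0.0639]
tool_rot: [0.001, 0.765, 0.644, -0.001]
contact_force: [-5.4, -4.8, 9.9]
gripper_width: 0.183
grasp_force: 31.7
```

Emit:
{"fn": "carry_out", "kwargs": {
  "rows": "0.2 1 0 0;0 0 0 0"
}}

```text
t: 25.45
eef_pos: [0.4776, 0.1949, 0.0638]
tool_rot: [0.001, 0.765, 0.643, -0.002]
contact_force: [-6.8, -7.0, 12.5]
gripper_width: 0.181
grasp_force: 31.9
```

The row is snug: the force rises and the motion has stopped. I'll relax, release, retreat and check.

Emit:
{"fn": "carry_out", "kwargs": {
  "rows": "-0.4 -2 0 0;0 0 0 0"
}}

```text
t: 25.7
eef_pos: [0.4776, 0.1948, 0.0639]
tool_rot: [0.0, 0.765, 0.644, -0.0]
contact_force: [-4.0, -1.8, 7.9]
gripper_width: 0.182
grasp_force: 31.4
```

Emit:
{"fn": "carry_out", "kwargs": {
  "rows": "0 0 0 0;0 0 0 0;0 0 0 0",
  "claw": 42
}}

```text
t: 26.08
eef_pos: [0.4782, 0.1958, 0.063]
tool_rot: [0.0, 0.765, 0.644, 0.0]
contact_force: [-0.8, -0.0, 0.1]
gripper_width: 0.49
grasp_force: 0.0
```

Emit:
{"fn": "carry_out", "kwargs": {
  "rows": "0 0 20 0;0 0 40 0;0 0 50 0;0 0 50 0;0 -30 0 0;0 -40 0 0;0 -50 0 0;0 -50 0 0;0 0 0 0;0 0 0 0"
}}

```text
t: 27.32
eef_pos: [0.4779, 0.0263, 0.2229]
tool_rot: [-0.0, 0.765, 0.645, 0.0]
contact_force: [-0.7, 0.6, 0.6]
gripper_width: 0.492
grasp_force: 0.0
```

Run:
```python
from h import *
o=get_obs();print(o["t"],o["eef_pos"],o["contact_force"])
t=read_camera("top");s=read_camera("side")
im=np.hstack([cv2.resize(t["img"][190:350,150:310],(400,400),interpolation=2),cv2.resize(s["img"][240:400,240:400],(400,400),interpolation=2)])
cv2.imwrite("pics/g7.png",im)
for c,n in((t,"top"),(s,"side")):
    for k in place_of(n,"keeper_grip")[:1]:print(n,at_z(c,k["centre"],.09))
```

```text
27.325 [0.47790234 0.02627    0.2229168 ] [-0.69671279  0.61491396  0.56776455]
top [0.48522047 0.1880475  0.09      ]
side [0.47278654 0.19491764 0.09      ]
```

View pics/g7.png

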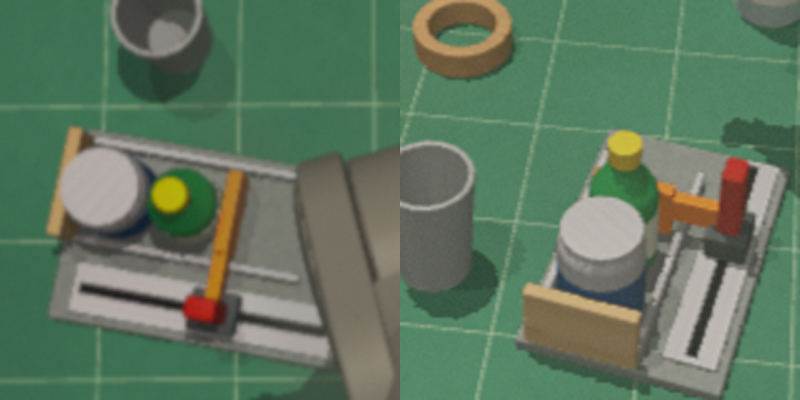

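The picture shows the tin against the end wall, the glue against the tin and the keeper plate against the glue. Both stand upright and the arm is clear of them.

```bash
python3 -c "
from station import *
print(hand_in())"
```

```text
the job is handed in; nothing more can be done
None
```

I put the tin and the glue bottle upright in the bay, closed the keeper snugly on the row at about 59 mm by arm travel, kept clear of the bystanders, and handed in the job at about 27 s; no verdict came back.

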